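Lock a gem sphere under its keeper bar, carry it over and hold it level

ROBOT

A 7-joint arm with a two-finger parallel gripper is mounted at the origin on a cart in front of the work surface, level with it; the furniture and walls round the work are solid. World frame = base frame: x ahead of the robot, y to its left, z up, the work surface at z = 0. Lengths are in m, angles in rad, forces in N, time in s.
With the tool pointing down it reaches from about 0.4 to 0.75 m from the base axis. Payload 19.5 kg.
Tool frame: the origin (TCP) lies at the centre of the arm's flange, where the gripper is bolted on; the fingertips stand 173 mm ahead of it and the grasp point (between the pads) lies 155 mm ahead of it; x points along the fingers, z is the direction in which the jaws open and shut, and the axes are right-handed (so a half turn about x gives the same grasp; the last joint's range is limited). The gripper opens to 85 mm and grips with 20 to 120 N. Pads are 22 mm wide; open, the fingers measure 114 mm over their backs; the gripper's body (76 mm by 85 mm) begins 54 mm behind the grasp point. The pads swing forward as they close: fully open they stand 13 mm farther back than shut.
Start: joints at [-1.185, 0.707, -0.028, 1.485, 0.022, 0.951, -0.075], TCP at [0.239, 0.523, 0.405] pointing down, gripper open.
Joint ranges: [-2.71, 2.71], [-0.32, 2.16], [-1.57, 1.52], [0, 2.45], [-1.46, 4.6], [0, 2.02], [-2.83, 2.83]. Speed limits (rad/s): [1.89, 1.89, 2.57, 2.57, 3.01, 3.01, 3.01].

INTERFACE

Orientations are given as a unit quaternion [w, x, y, z].
In Python, from station import robot gives the robot as it stands. The module is installed in compiled form; this text tells all that it offers.
- The arm moves only by the tool jog_arm, never from a script. Its arguments are lists of equal length, an entry for each row: "travel": the shift along the tool's x, y, z in m, a list of three; "delta_rot": the turn, a rotation vector about the tool's x, y, z in degrees, a list of three; "claw": the opening, from -1 (shut) to 1 (fully open). In form: {"travel": [[dx, dy, dz], ...], "delta_rot": [[ax, ay, az], ...], "claw": [claw, ...]}. A call has 1 to 20 rows; each row shifts and turns the commanded pose from where the row before left it, along the tool's axes as they then stand; what a row does not reach is not made up. A row lasts 1/12 s, in which the tool goes at most 41.7 mm and 7.16 degrees, less where a joint would pass 70% of its speed; a pose out of reach is approached as far as the arm can. A call is refused whole if a number of a shift passes 0.0417 or a number of a turn 7.16, either way. A call with a gripper value outside its range is refused whole. The fingers move at their own pace and stop on an object; "squeeze" is the grip in N (left out, the last holds). Time passes only in rows, so rows that do not move let the fingers close. It gives the time, the measured TCP pose, the force and the opening at its end, in the units of the state.
- robot.sense(): the state, without advancing time (a new reading comes with each control period).
- robot.snapshot(name): name is "side" or "top" or "wrist"; returns a dict with "frame" (420x560x3 uint8, red, green, blue), "fx", "fy", "cx", "cy" (pixels), "k1" (the pictures are not rectified: a ray, as slopes to the right and down, at radius r is drawn at 1 + k1 r^2 times it, then the intrinsics apply), "R" (3x3) and "t" (3): a world point X has camera coordinates R X + t; the wrist camera has in their place "mount" (4x4, takes a point from camera to tool coordinates, whose origin is the TCP and whose axes are the tool frame's). Camera axes: x right, y down, z forward; pixel columns grow to the right and rows downward; lengths in m; the calibration is good to about 2 mm. A picture is of the moment at which its call begins: read the wrist's pose just before it. There is no depth.
- robot.job_done(): hands the job in, once; it reports no verdict.
The state is a dict: "clock": time; "q": joint angles; "dq": joint speeds; "joint_torque": joint torques, N m; "ee_pos": TCP position; "orientation": TCP orientation; "force": force on the tool from outside, world axes, zero at the start; "torque": the same for the moment, N m; "grip_width": finger opening in m.
Only numpy, scipy, OpenCV 4.12 (cv2) and the standard library are available. Lean on these libraries where they do the work, as an engineer would, in place of code of your own. Each camera call takes 0.05 s, during which the arm holds its last target.

TASK

Lay the brass keeper bar gently into the notches of the two end boards of the wooden carrier, so that it bridges the amber sphere, and let go of it; then lift the carrier by its upright wooden grip and bring it to the black viewing tray, keeping it level all the way so that the sphere stays in its cup and the bar in its notches. Finish holding the carrier still and level with the sphere over the middle of the black tray, the carrier's underside about 10 cm above the desk: do not put it down or let go. Do not drop the bar, do not press it on the sphere, and leave the loupe, tweezers and stone jars where they are.

Things in the scene. Friction and masses are not known exactly. Their poses are not given: they have to be found in the camera images.
- carrier: Dark wooden sphere carrier, loose, about 0.2 kg, on the desk. Board 112 mm (x) by 140 mm (y) by 12 mm; origin at the middle of its underside, z up, x from the grip towards the cup. At x = +26 mm: the black cup (y = 0) and two notched end boards at y = -58 and +58 mm, 56 mm wide (x), 12 mm thick, tops at 57 mm. Its centre of mass is about 35 mm from the grip, along x.
- cup (a point): Centre of the sphere when in the middle of its cup: at x = 26 mm, y = 0, 29 mm above the carrier's underside. The cup has a flat floor at 14 mm and a rim 4 mm high, inner radius 13.5 mm: the sphere rolls about 3 mm each way in it.
- bar_seat (a point): Where the middle of the keeper bar's underside belongs: x = 26 mm, y = 0, 47 mm above the carrier's underside, level with both notch floors, 3 mm over the sphere; axes as the carrier's, bar along y. Notches: 20 mm wide (x), 10 mm deep, rounded lips, one in each end board, closed at the outer ends by brass stop plates 128 mm apart and 56.5 mm high.
- handle_top (a point): Middle of the top of the carrier's upright wooden grip, a block 16 mm (x) by 32 mm (y) that stands on the board at x = -34 mm, y = 0 and ends here, 91 mm above the carrier's underside (brass foot plate below 15 mm). Axes as the carrier's. 60 mm from the line of the keeper bar.
- sphere: Polished amber-coloured sphere, 30 mm across, 37 g, lying loose in the carrier's cup; origin at its centre (its axes turn as it rolls).
- keeper_bar: Brass keeper bar, loose, about 60 g, at first lying flat on the padded floor of the black tray. Strip 123 mm long (y), 16 mm wide (x), 6 mm thick, with an upright wooden tab in its middle to hold it by: 24 mm (y) by 12 mm (x), top 36 mm above the underside. Origin at the middle of the underside, z up. Fits either way round, with 2 mm play each way in x, 2.5 mm in y.
- jewel_tray: Black leatherette viewing tray, fixed on the desk, 219 mm (x) by 275 mm (y), rim 22 mm high and 11 mm wide, padded floor at 5 mm. Origin at the middle of its underside. A ring roll lies along its +x side (x = 66 to 99 mm); its rings reach up to about 36 mm.
- loupe: Folding silver loupe, 27 by 44 by 14 mm, loose on the near left corner of the black tray's floor; leave alone.
- tweezers: Steel tweezers, 162 mm long (y), 13 by 10 mm, loose on the desk; leave alone.
- stone_jar_1: Small glass jar with black screw cap, 39 mm across, 43 mm high, loose on the desk, beyond the carrier; leave alone. Two more like it beside it are fixed.
Mind the look-alikes: they are no part of the job. Several things have the shape of the sphere; the one meant has the colours described above.

How it is judged:
On the way, in this order (a step that is already met when the one before it is completed fails the run):
1. the keeper bar lies released in both notches over the sphere, the carrier still standing on the desk (x of keeper_bar in the frame of bar_seat between -0.004 and 0.004 m and y of keeper_bar in the frame of bar_seat between -0.005 and 0.005 m and z of keeper_bar in the frame of bar_seat between -0.003 and 0.003 m and angle between the y axis of keeper_bar and the y axis of carrier, either way round below 0.06 rad and distance between sphere and cup below 0.008 m and contact force between the fingers and keeper_bar below 0.1 N and height (world z) of carrier below 0.01 m), for 0.3 s.
2. the carrier is lifted clear of the desk with the sphere in its cup and the bar in its notches (x of keeper_bar in the frame of bar_seat between -0.004 and 0.004 m and y of keeper_bar in the frame of bar_seat between -0.005 and 0.005 m and z of keeper_bar in the frame of bar_seat between -0.003 and 0.003 m and angle between the y axis of keeper_bar and the y axis of carrier, either way round below 0.06 rad and distance between sphere and cup below 0.008 m and height (world z) of carrier above 0.05 m), for 0.2 s.
At the end, for the whole second after the job is handed in: The carrier is held only by the gripper, still, level within 6 degrees, underside 70 to 140 mm above the desk, sphere within 45 mm (from above) of the middle of the black tray; sphere in its cup, keeper bar in both notches, not touched by the fingers (x of keeper_bar in the frame of bar_seat between -0.004 and 0.004 m and y of keeper_bar in the frame of bar_seat between -0.005 and 0.005 m and z of keeper_bar in the frame of bar_seat between -0.003 and 0.003 m and angle between the y axis of keeper_bar and the y axis of carrier, either way round below 0.06 rad and distance between sphere and cup below 0.008 m and height (world z) of carrier between 0.07 and 0.14 m and horizontal distance between sphere and jewel_tray below 0.045 m and angle between carrier's own z axis and vertical below 0.1 rad and linear speed of carrier below 0.02 m/s and angular speed of carrier below 0.15 rad/s and contact force between the fingers and carrier above 1 N and contact force between carrier and jewel_tray below 0.05 N and contact force between the fingers and keeper_bar below 0.1 N); the arm keeps its last pose, push and grip.
It fails at once if the sphere leaves its cup (distance between sphere and cup above 0.015 m).
It fails at once if the carrier is tipped by more than 20 degrees (angle between carrier's own z axis and vertical above 0.35 rad).
It fails at once if the keeper bar is dropped (falls free by more than about 15 mm) (linear speed of keeper_bar above 0.55 m/s and contact force between the fingers and keeper_bar below 0.01 N and contact force between the fingers and carrier below 0.01 N).
It fails at once if the keeper bar is pressed on the sphere (contact force between keeper_bar and sphere above 5 N).
It fails at once if the loupe, the tweezers or the loose stone jar is pushed more than 20 mm away (distance of any of loupe, tweezers, stone_jar_1 from where it was at the start of the episode above 0.02 m).
It also fails if it takes over 58 s, if anything falls off the work surface, if the arm or the gripper's body presses on something with over 40 N, if the wrist force passes 120 N, or if a joint passes its speed limit or range.

## Working session

There is one attempt and no reset: what is moved stays moved. The work goes in short steps, Python scripts to look and compute and a tool call to move; the robot and the scene stay as the last step left them, time stands still between calls to the robot, and variables do not carry over. Pictures are saved under pics/ and viewed, and the job is handed in when it is done.

Besides the shell and the picture viewer there is one more tool, called after "Call:" by a JSON object that holds its "op" and its "data". jog_arm: Moves the arm, as the interface text tells. Its arguments: {"type":"object","properties":{"travel":{"type":"array"},"delta_rot":{"type":"array"},"claw":{"type":"array"},"squeeze":{"type":"number"}},"required":["travel","delta_rot","claw"]}

```bash
mkdir -p pics
python3 - <<'E'
from station import robot
import cv2
s=robot.sense(); print({k:(v if not hasattr(v,'round') else v) for k,v in s.items()})
for n in ("side","top","wrist"):
    d=robot.snapshot(n); cv2.imwrite(f"pics/{n}0.png",d["frame"][:,:,::-1])
    print(n,{k:v for k,v in d.items() if k!="frame"})
E
```

```text
{'clock': 0.0, 'q': array([-1.18470091,  0.7070762 , -0.02763291,  1.48501171,  0.02198702,
        0.95090746, -0.07548961]), 'dq': array([-0.00055746,  0.00079222, -0.00073667, -0.00015051, -0.00036993,
        0.00028429,  0.000551  ]), 'joint_torque': array([ 7.36715538e-04, -8.83219671e+01,  1.23518083e+00, -2.36161923e+01,
        1.69710210e-02,  6.70760710e-03, -5.30877367e-05]), 'ee_pos': array([0.23850299, 0.52311316, 0.40423961]), 'orientation': array([ 0.59441323, -0.38268986,  0.5950621 ,  0.3822597 ]), 'force': array([ 0.3663977 , -0.47239138, -0.16025737]), 'torque': array([-0.02670736,  0.01935869,  0.0040929 ]), 'grip_width': 0.0855275193789327}
side {'fx': 463.53789114373694, 'fy': 463.53789114373694, 'cx': 276.7723031054333, 'cy': 210.30420533220664, 'k1': 0.008704775867514822, 'R': array([[ 0.98401467, -0.17790333,  0.00809554],
       [-0.06496336, -0.40090704, -0.91381251],
       [ 0.16581584,  0.898679  , -0.40605561]]), 't': array([-0.47646437,  0.18803839,  0.57899924])}
top {'fx': 453.3724653242831, 'fy': 453.3724653242831, 'cx': 277.03906232563173, 'cy': 209.88953405625054, 'k1': -0.11736546872735136, 'R': array([[ 0.00758228, -0.9999399 ,  0.0079193 ],
       [-0.98163056, -0.0089528 , -0.19058148],
       [ 0.19064093, -0.00632878, -0.98163944]]), 't': array([0.24791383, 0.55513067, 0.84550317])}
wrist {'fx': 374.1057013635374, 'fy': 374.1057013635374, 'cx': 282.4580581558267, 'cy': 207.60270815897465, 'k1': -0.006837152039753639, 'mount': array([[-6.67579435e-04, -2.67235171e-01,  9.63631111e-01,
         3.03674822e-02],
       [ 4.35584083e-04, -9.63631312e-01, -2.67234925e-01,
         6.74353952e-02],
       [ 9.99999682e-01,  2.41341834e-04,  7.59703834e-04,
         2.73720358e-04],
       [ 0.00000000e+00,  0.00000000e+00,  0.00000000e+00,
         1.00000000e+00]])}
```

View pics/top0.png

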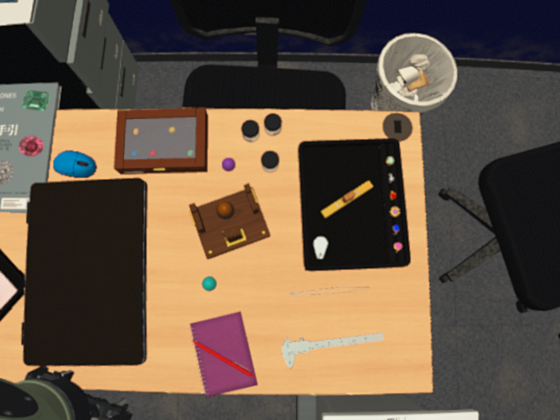

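View pics/side0.png

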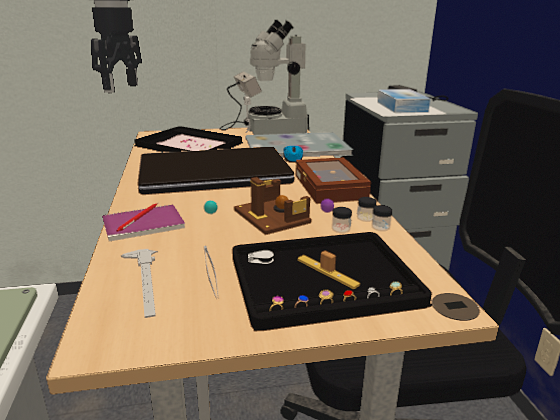

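View pics/wrist0.png

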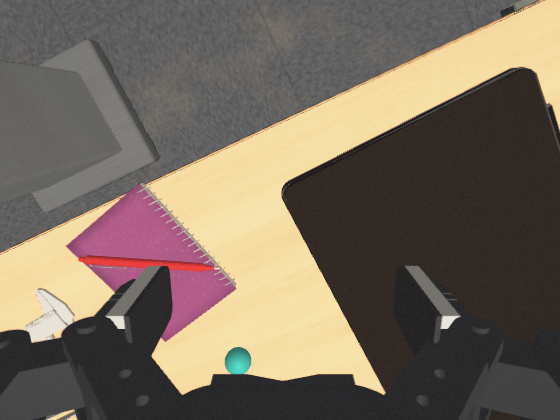

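```bash
cat > h.py <<'E'
import numpy as np, cv2
from station import robot
from scipy.spatial.transform import Rotation as Ro
def cam(n):
    s=robot.sense(); d=robot.snapshot(n)
    if n=="wrist":
        w,x,y,z=s["orientation"]; Rt=Ro.from_quat([x,y,z,w]).as_matrix(); M=d["mount"]
        Rc=Rt@M[:3,:3]; c=Rt@M[:3,3]+s["ee_pos"]
        d["R"]=Rc.T; d["t"]=-Rc.T@c
    d["img"]=np.ascontiguousarray(d["frame"][:,:,::-1]); return d
def KD(d): return np.array([[d["fx"],0,d["cx"]],[0,d["fy"],d["cy"]],[0,0,1.]]),np.array([d["k1"],0,0,0.])
def ray(d,p):
    K,D=KD(d); u=cv2.undistortPoints(np.array(p,float).reshape(-1,1,2),K,D).reshape(-1,2)
    v=np.c_[u,np.ones(len(u))]@d["R"]; return -d["R"].T@d["t"],v
def onz(d,p,z):
    c,v=ray(d,p); return c+v*((z-c[2])/v[:,2])[:,None]
def proj(d,X):
    K,D=KD(d); r,_=cv2.Rodrigues(d["R"]); return cv2.projectPoints(np.array(X,float).reshape(-1,1,3),r,d["t"],K,D)[0].reshape(-1,2)
def crop(d,x0,y0,x1,y1,f,name):
    i=cv2.resize(d["img"][y0:y1,x0:x1],None,fx=f,fy=f,interpolation=cv2.INTER_CUBIC); cv2.imwrite(name,i)
E
python3 - <<'E'
from h import *
d=cam("top"); crop(d,180,170,280,265,6,"pics/tc.png"); crop(d,295,130,415,280,5*.75,"pics/tt.png")
d=cam("side"); crop(d,225,165,405,325,4,"pics/sc.png")
E
```

```text
(no output)
```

View pics/tc.png

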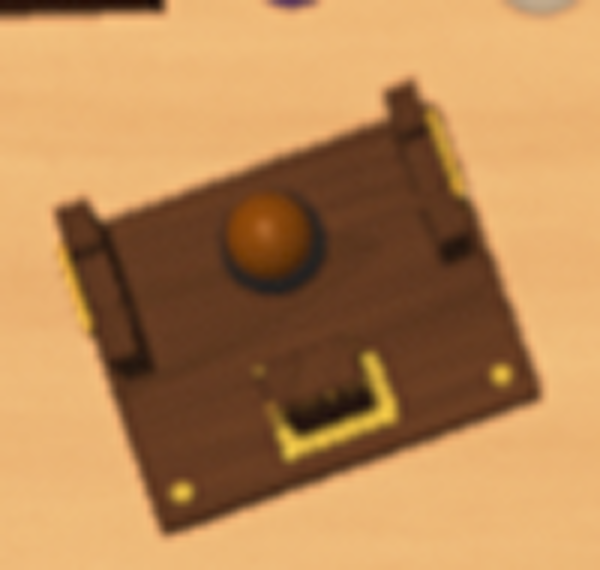

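View pics/tt.png

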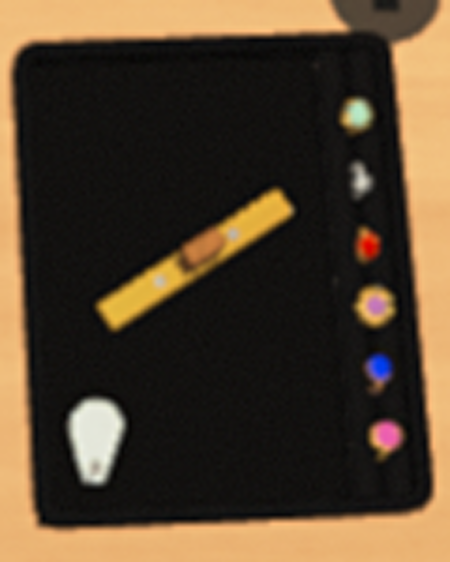

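View pics/sc.png

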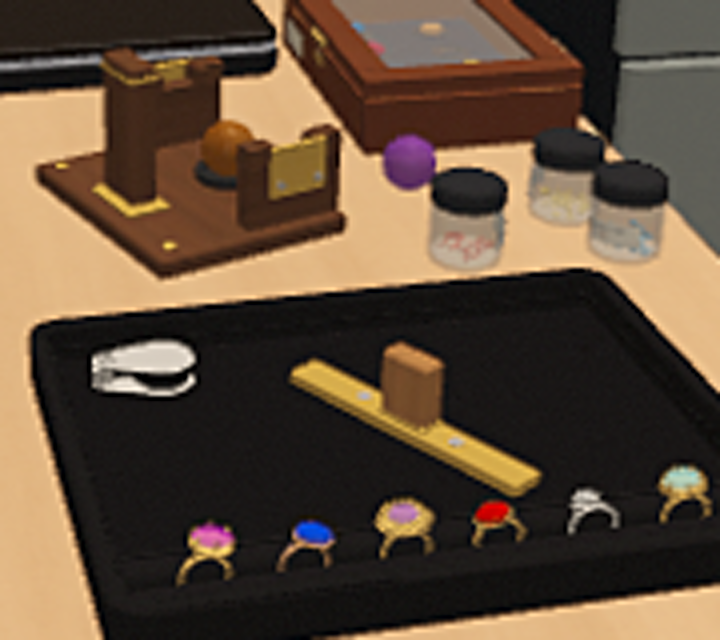

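Run:
```python
from h import *
d=cam("top"); s=cam("side")
np.set_printoptions(precision=4,suppress=True)
print("campos",-d["R"].T@d["t"],-s["R"].T@s["t"])
def barmask(d,x0,y0,x1,y1):
    h=cv2.cvtColor(d["img"],cv2.COLOR_BGR2HSV); m=cv2.inRange(h,(15,100,110),(32,255,255)); k=np.zeros_like(m); k[y0:y1,x0:x1]=m[y0:y1,x0:x1]; return k
m=barmask(d,312,165,383,230); pts=np.argwhere(m)[:,::-1].astype(np.float32)
W=onz(d,pts,0.011)
r=cv2.minAreaRect((W[:,:2]*1000).astype(np.float32)); print("bar top",len(pts),r,cv2.boxPoints(r))
m=barmask(s,290,245,365,290); p2=np.argwhere(m)[:,::-1].astype(np.float32); W2=onz(s,p2,0.011)
r2=cv2.minAreaRect((W2[:,:2]*1000).astype(np.float32)); print("bar side",len(p2),r2)
# carrier
P=[[180+165/6,170+535/6],[180+540/6,170+397/6]]
print("near corners",onz(d,P,0.006))
St=[[180+181/6,170+492/6],[180+502/6,170+375/6]]; print("studs",onz(d,St,0.013))
# sphere by mask
h=cv2.cvtColor(d["img"],cv2.COLOR_BGR2HSV)
def tri(p,q):
    c1,v1=ray(d,[p]);c2,v2=ray(s,[q]);v1=v1[0];v2=v2[0]
    A=np.c_[v1,-v2];x=np.linalg.lstsq(A,c2-c1,rcond=None)[0]; a=c1+x[0]*v1;b=c2+x[1]*v2; return (a+b)/2,np.linalg.norm(a-b)
print("sphere z29",onz(d,[[180+268/6,170+237/6]],.029), "tri",tri([180+268/6,170+237/6],[225+229/4,165+147/4]))
# tray outline corners in crop tt (3.75), rim z=.022
T=np.array([[17,48],[388,36],[432,503],[40,522]])/3.75+[295,130]
w=onz(d,T,.018);print("tray",w,w.mean(0))
```

```text
campos [0.3819 0.2582 0.9338] [ 0.3851 -0.5297  0.4108]
bar top 420 ((586.8031005859375, 106.42626190185547), (18.324243545532227, 124.64685821533203), 33.636905670166016) [[544.6523 153.2394]
 [613.6978  49.4628]
 [628.9539  59.6131]
 [559.9084 163.3897]]
bar side 508 ((600.5887451171875, 111.12166595458984), (58.5659294128418, 126.2973861694336), 31.443439483642578)
near corners [[0.458  0.3938 0.006 ]
 [0.5067 0.2663 0.006 ]]
studs [[0.4721 0.3879 0.013 ]
 [0.5132 0.2793 0.013 ]]
sphere z29 [[0.5574 0.359  0.029 ]] tri (array([0.5591, 0.3589, 0.0281]), np.float64(0.003052123821342145))
tray [[ 0.7054  0.2056  0.018 ]
 [ 0.7162 -0.0078  0.018 ]
 [ 0.4495 -0.0202  0.018 ]
 [ 0.4386  0.1938  0.018 ]] [0.5774 0.0928 0.018 ]
```

Run:
```python
from h import *
np.set_printoptions(precision=4,suppress=True)
s=robot.sense(); w,x,y,z=s["orientation"]; R=Ro.from_quat([x,y,z,w]).as_matrix(); print(R, s["clock"])
print("jaw yaw",np.degrees(np.arctan2(R[1,2],R[0,2])),"ty yaw",np.degrees(np.arctan2(R[1,1],R[0,1])), "base az",np.degrees(np.arctan2(s["ee_pos"][1],s["ee_pos"][0])))
```

```text
[[-0.0001 -0.9099  0.4149]
 [-0.0003  0.4149  0.9099]
 [-1.     -0.     -0.0003]] 0.35
jaw yaw 65.4867742355005 ty yaw 155.48677427612222 base az 65.48949922766388
```

Call:
{"op": "jog_arm", "data": {"travel": [[0,0,0],[0,0,0],[0,0,0],[0,0,0],[0,0,0],[0.005,-0.036,0.004],[0.005,-0.036,0.004],[0.005,-0.036,0.004],[0.005,-0.036,0.004],[0.005,-0.036,0.004],[0.005,-0.036,0.004],[0.005,-0.036,0.004],[0.005,-0.036,0.004],[0.005,-0.036,0.004],[0.005,-0.036,0.004],[0.005,-0.036,0.004],[0.005,-0.036,0.004],[0.005,-0.036,0.004],[0.005,-0.036,0.004],[0.005,-0.036,0.004]], "delta_rot": [[6.4,0,0],[6.4,0,0],[6.4,0,0],[6.4,0,0],[6.3,0,0],[0,0,0],[0,0,0],[0,0,0],[0,0,0],[0,0,0],[0,0,0],[0,0,0],[0,0,0],[0,0,0],[0,0,0],[0,0,0],[0,0,0],[0,0,0],[0,0,0],[0,0,0]], "claw": [0,0,0,0,0,0,0,0,0,0,0,0,0,0,0,0,0,0,0,0], "squeeze": 30}}

```text
clock: 2.02
ee_pos: [0.5882, 0.1048, 0.3295]
orientation: [0.677, -0.204, 0.677, 0.204]
force: [0.3, 0.5, -0.8]
grip_width: 0.0428
```

Call:
{"op": "jog_arm", "data": {"travel": [[0,0,0],[0,0,0],[0,0,0]], "delta_rot": [[0,0,0],[0,0,0],[0,0,0]], "claw": [0,0,0]}}

```text
clock: 2.27
ee_pos: [0.587, 0.107, 0.3296]
orientation: [0.677, -0.204, 0.677, 0.205]
force: [-0.4, 1.0, 0.0]
grip_width: 0.0427
```

```bash
cat >> h.py <<'E'
def tool():
    s=robot.sense(); w,x,y,z=s["orientation"]; R=Ro.from_quat([x,y,z,w]).as_matrix()
    return s,R,np.degrees(np.arctan2(R[1,2],R[0,2]))
E
python3 - <<'E'
from h import *
s,R,yaw=tool(); print(s["ee_pos"],yaw,s["grip_width"],s["clock"],R[2])
d=cam("wrist"); cv2.imwrite("pics/w1.png",d["img"])
E
```

```text
[0.58702628 0.10695845 0.3295925 ] 33.601553070802765 0.042714802766634044 2.2667 [-9.99999788e-01  6.26219667e-04 -1.77755629e-04]
```

View pics/w1.png

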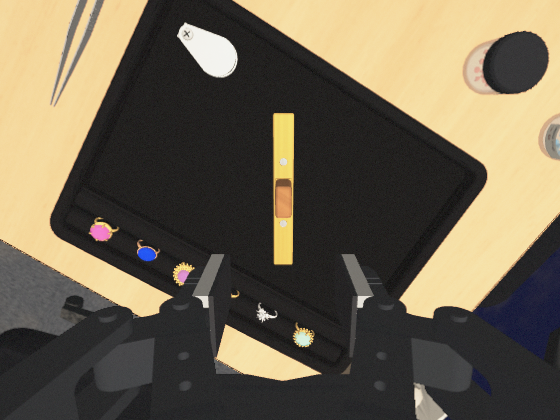

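Run:
```python
from h import *
np.set_printoptions(precision=4,suppress=True)
s,R,yaw=tool(); d=cam("wrist")
h=cv2.cvtColor(d["img"],cv2.COLOR_BGR2HSV); m=cv2.inRange(h,(18,90,120),(32,255,255)); k=np.zeros_like(m); k[105:275,265:305]=m[105:275,265:305]
p=np.argwhere(k)[:,::-1].astype(np.float32)
W=onz(d,p,.011); r=cv2.minAreaRect((W[:,:2]*1000).astype(np.float32)); print(p.min(0),p.max(0),r)
c=np.array([r[0][0]/1000,r[0][1]/1000,0])
dl=R.T@(c-s["ee_pos"]); print("tool offset",dl, "yaw",yaw)
# tab top
m=cv2.inRange(h,(5,80,60),(17,255,255)); k=np.zeros_like(m); k[170:225,265:305]=m[170:225,265:305]
p=np.argwhere(k)[:,::-1].astype(np.float32); print(p.min(0),p.max(0)); q=onz(d,[[284,(p[:,1].max()+p[:,1].min())/2]],.041); print("tab top approx",q,R.T@(q[0]-s["ee_pos"]))
crop(d,250,90,320,290,3,"pics/w1c.png")
```

```text
[273. 114.] [293. 264.] ((587.6978149414062, 107.82535552978516), (15.680471420288086, 121.63509368896484), 33.29561996459961)
tool offset [ 0.3298 -0.0003  0.0009] yaw 33.65551103528995
[272. 174.] [293. 218.]
tab top approx [[0.5856 0.1123 0.041 ]] [0.2888 0.0046 0.0016]
```

View pics/w1c.png

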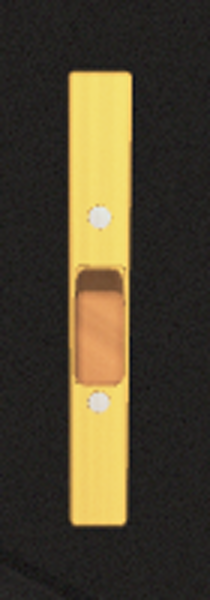

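Call:
{"op": "jog_arm", "data": {"travel": [[0.02,0,0.001],[0.025,0,0],[0.025,0,0],[0.025,0,0],[0.02,0,0],[0.014,0,0],[0.009,0,0],[0,0,0],[0,0,0],[0,0,0],[0,0,0],[0,0,0],[0,0,0],[0,0,0]], "delta_rot": [[0,0,0],[0,0,0],[0,0,0],[0,0,0],[0,0,0],[0,0,0],[0,0,0],[0,0,0],[0,0,0],[0,0,0],[0,0,0],[0,0,0],[0,0,0],[0,0,0]], "claw": [0,0,0,0,0,0,0,0,-1,-1,-1,-1,-1,-1], "squeeze": 30}}

```text
clock: 3.53
ee_pos: [0.5883, 0.1072, 0.1925]
orientation: [0.677, -0.204, 0.677, 0.204]
force: [-0.6, -0.0, 8.0]
grip_width: 0.0114
```

Run:
```python
from h import *
s,R,yaw=tool(); print(s["ee_pos"],yaw,s["grip_width"],s["clock"],R[2],s["force"])
d=cam("wrist"); cv2.imwrite("pics/w2.png",d["img"])
```

```text
[0.5882788  0.10715228 0.19252679] 33.588914659225935 0.011397104388919088 3.5333 [-9.99999385e-01 -3.78488114e-04  1.04245034e-03] [-0.56834689 -0.04538826  7.95992023]
```

View pics/w2.png

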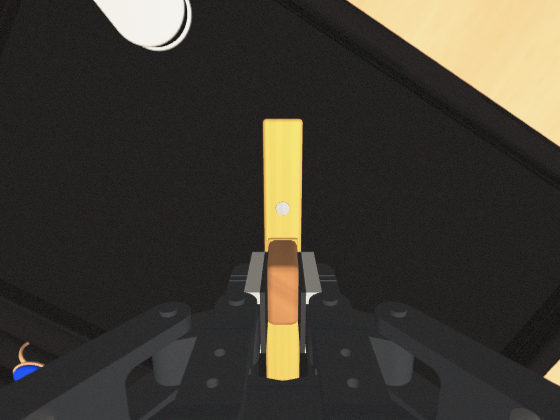

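Call:
{"op": "jog_arm", "data": {"travel": [[0.0,0,0],[-0.005,0,0],[-0.015,0,0],[-0.025,0,0],[-0.03,0,0],[-0.03,0,0],[-0.03,0,0],[-0.023,0,0],[-0.01,0,0],[0,0.01,0],[0,0.02,-0.001],[0,0.03,-0.001],[0,0.032,-0.001],[0,0.032,-0.001],[0,0.032,-0.001],[0,0.032,-0.001],[0,0.028,-0.001],[0,0.02,-0.001],[0,0.01,0],[0,0,0]], "delta_rot": [[0,0,0],[0,0,0],[0,0,0],[2.1,0,0],[2.1,0,0],[2.1,0,0],[2.1,0,0],[2.2,0,0],[2.2,0,0],[0,0,0],[0,0,0],[0,0,0],[0,0,0],[0,0,0],[0,0,0],[0,0,0],[0,0,0],[0,0,0],[0,0,0],[0,0,0]], "claw": [-1,-1,-1,-1,-1,-1,-1,-1,-1,-1,-1,-1,-1,-1,-1,-1,-1,-1,-1,-1], "squeeze": 30}}

```text
clock: 5.25
ee_pos: [0.4918, 0.3365, 0.3589]
orientation: [0.695, -0.129, 0.696, 0.129]
force: [-0.7, 0.4, -0.9]
grip_width: 0.011
```

Call:
{"op": "jog_arm", "data": {"travel": [[0,0,0],[0,0,0]], "delta_rot": [[0,0,0],[0,0,0]], "claw": [-1,-1]}}

```text
clock: 5.42
ee_pos: [0.4938, 0.3331, 0.3594]
orientation: [0.695, -0.128, 0.696, 0.127]
force: [1.5, -0.7, 0.5]
grip_width: 0.0113
```

Run:
```python
from h import *
s,R,yaw=tool(); print(s["ee_pos"],yaw,s["grip_width"],s["clock"],R[2],s["force"])
d=cam("wrist"); cv2.imwrite("pics/w3.png",cv2.resize(d["img"],None,fx=1.4,fy=1.4))
d=cam("side"); crop(d,200,80,400,240,4,"pics/s3.png")
```

```text
[0.49380311 0.33308366 0.35943901] 20.731582355646264 0.011343800379318586 5.4167 [-9.99999524e-01 -9.01767163e-04 -3.72940215e-04] [ 1.49697838 -0.66492189  0.52782534]
```

View pics/w3.png

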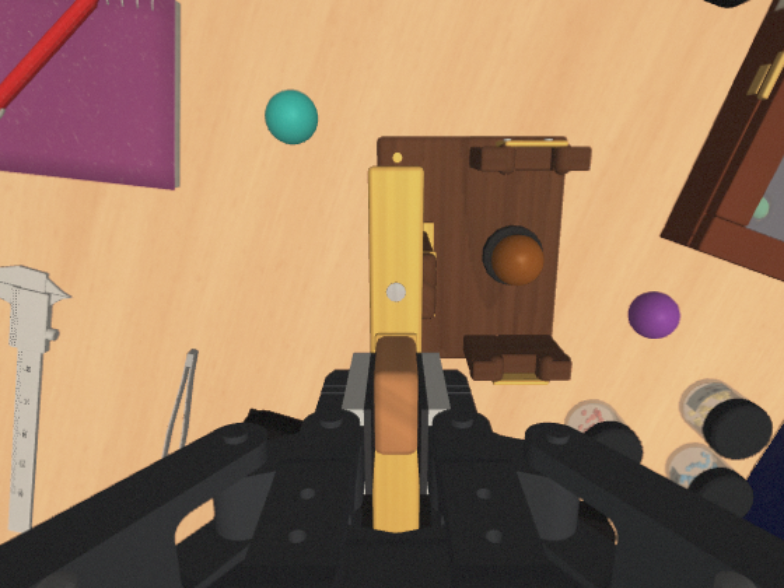

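View pics/s3.png

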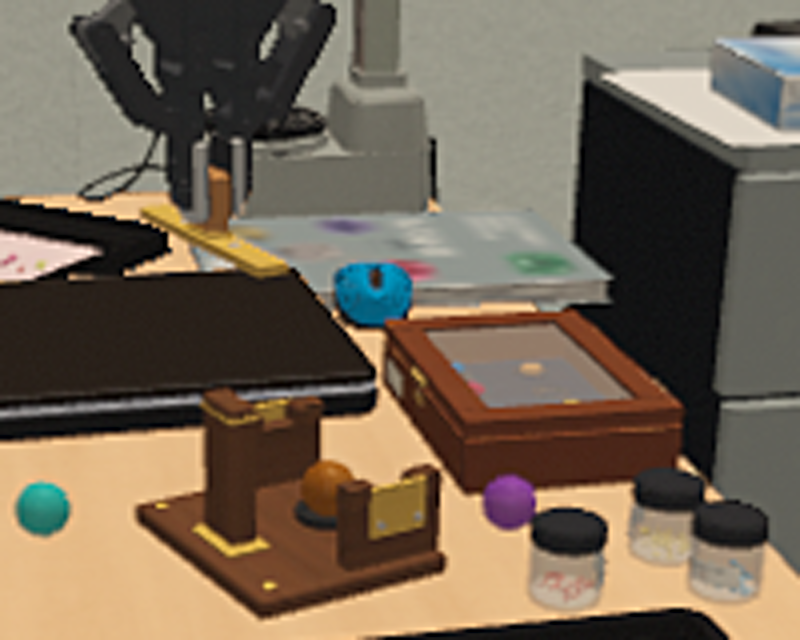

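Run:
```python
from h import *
d=cam("wrist"); 
import pickle; pickle.dump((d,tool()),open("w3.pkl","wb"))
crop(d,325,90,430,130,7,"pics/na.png"); crop(d,325,230,430,280,7,"pics/nb.png")
crop(d,255,105,310,270,4,"pics/nc.png")
```

```text
(no output)
```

View pics/na.png

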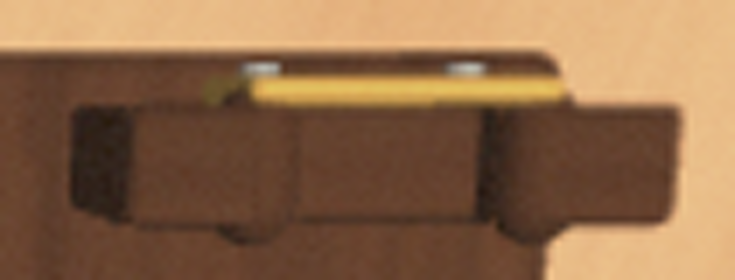

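View pics/nb.png

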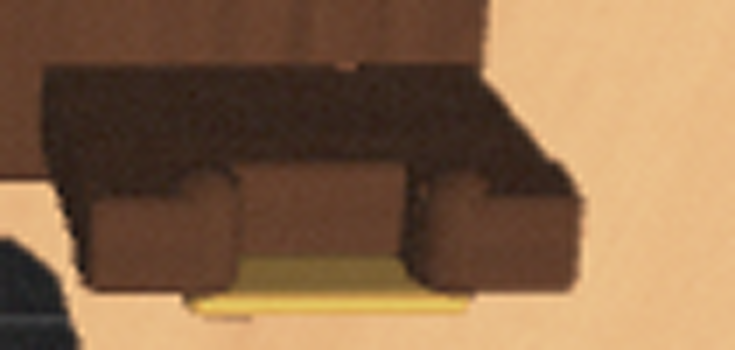

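View pics/nc.png

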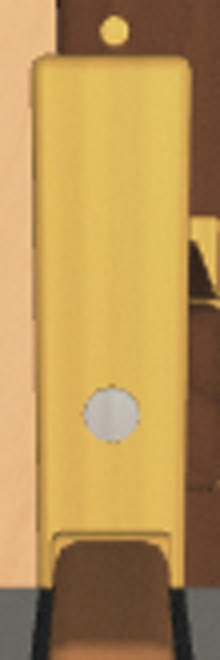

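Run:
```python
from h import *
import pickle
np.set_printoptions(precision=4,suppress=True)
d,(s,R,yaw)=pickle.load(open("w3.pkl","rb"))
f=lambda P,o:np.array(P)/7.+o
U=onz(d,f([[132,105],[680,105],[674,222],[132,222]],[325,90]),.057)
L=onz(d,f([[90,197],[580,197],[578,292],[88,292]],[325,230]),.057)
print(U,L)
print("w",np.linalg.norm(U[0]-U[1]),np.linalg.norm(U[0]-U[3]),np.linalg.norm(L[0]-L[1]),np.linalg.norm(L[0]-L[3]))
u=U.mean(0);l=L.mean(0);v=u-l;print(u,l,"sep",np.linalg.norm(v),"yaw",np.degrees(np.arctan2(-v[0],v[1])))
for q in(U,L):
    e=q[1]-q[0]; print("edge yaw",np.degrees(np.arctan2(e[1],e[0])))
seat=(u+l)/2; print("seat",seat)
NU=onz(d,f([[298,160],[478,160]],[325,90]),.047);NL=onz(d,f([[240,210],[408,210]],[325,230]),.047)
print("notch floors",NU,NL,np.linalg.norm(NU[0]-NU[1]),np.linalg.norm(NL[0]-NL[1]))
zb=s["ee_pos"][2]-.1875+.006
E=onz(d,[[263.5,119.3],[302.3,119.3],[265,250],[301,250]],zb); Et=(E-s["ee_pos"])@R; print("bar ends tool",Et)
sp=np.array([516/1.4,260/1.4]);print("sphere",onz(d,[sp],.029))
print("pos",s["ee_pos"],yaw, "seat in tool",(seat-s["ee_pos"])@R)
```

```text
[[0.5109 0.4111 0.057 ]
 [0.5624 0.4307 0.057 ]
 [0.567  0.4201 0.057 ]
 [0.5155 0.4006 0.057 ]] [[0.5523 0.3028 0.057 ]
 [0.6038 0.3223 0.057 ]
 [0.6087 0.3117 0.057 ]
 [0.5566 0.2921 0.057 ]]
w 0.055054586085344144 0.011470894966608676 0.05500794120052758 0.01161140946526403
[0.5389 0.4156 0.057 ] [0.5803 0.3072 0.057 ] sep 0.11605417750989244 yaw 20.90283904851649
edge yaw 20.787259975518776
edge yaw 20.693375610390213
seat [0.5596 0.3614 0.057 ]
notch floors [[0.5309 0.4127 0.047 ]
 [0.5485 0.4194 0.047 ]] [[0.5723 0.3041 0.047 ]
 [0.5906 0.311  0.047 ]] 0.018846224869435234 0.019578928977498907
bar ends tool [[ 0.1815  0.0618 -0.007 ]
 [ 0.1815  0.0618  0.0082]
 [ 0.1815  0.0067 -0.0071]
 [ 0.1815  0.0067  0.0085]]
sphere [[0.5593 0.3611 0.029 ]]
pos [0.4938 0.3332 0.3597] 20.710170048288685 seat in tool [0.3027 0.0032 0.0716]
```

Call:
{"op": "jog_arm", "data": {"travel": [[0,0.001,0.01],[0,0.001,0.02],[0,0.001,0.02],[0,0,0.015],[0,0,0.006],[0.005,0,0],[0.015,0,0],[0.02,0,0],[0.02,0,0],[0.018,0,0],[0.01,0,0],[0.005,0,0],[0,0,0],[0,0,0],[0,0,0]], "delta_rot": [[0,0,0],[0,0,0],[0,0,0],[0,0,0],[0,0,0],[0,0,0],[0,0,0],[0,0,0],[0,0,0],[0,0,0],[0,0,0],[0,0,0],[0,0,0],[0,0,0],[0,0,0]], "claw": [-1,-1,-1,-1,-1,-1,-1,-1,-1,-1,-1,-1,-1,-1,-1]}}

```text
clock: 6.82
ee_pos: [0.5588, 0.3622, 0.2677]
orientation: [0.696, -0.127, 0.695, 0.128]
force: [1.2, 1.3, -1.4]
grip_width: 0.0116
```

Run:
```python
from h import *
import pickle
s,R,yaw=tool(); print(s["ee_pos"],yaw,s["grip_width"],s["clock"],R[2],s["force"])
d=cam("wrist"); pickle.dump((d,(s,R,yaw)),open("w4.pkl","wb")); cv2.imwrite("pics/w4.png",cv2.resize(d["img"],None,fx=1.4,fy=1.4))
d=cam("side"); crop(d,220,120,340,240,5,"pics/s4.png")
```

```text
[0.55878466 0.3622454  0.26772568] 20.78368228908876 0.011608850700120238 6.8167 [-9.99999123e-01  2.06833133e-04  1.30811249e-03] [ 1.17301677  1.27641735 -1.41714183]
```

View pics/w4.png

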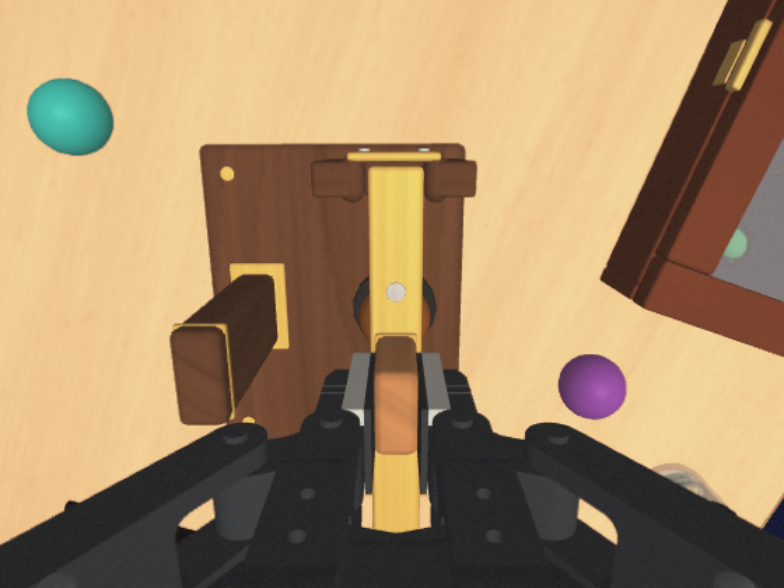

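View pics/s4.png

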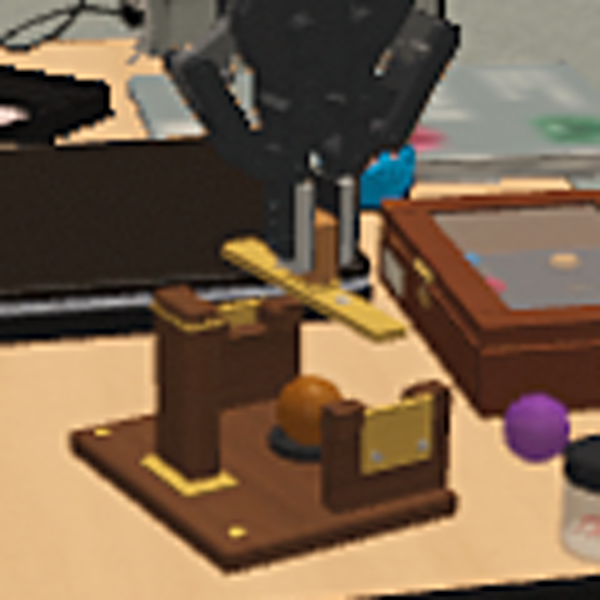

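Run:
```python
from h import *
import pickle
d,_=pickle.load(open("w4.pkl","rb")); crop(d,215,98,350,150,5.9,"pics/nd.png")
```

```text
(no output)
```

View pics/nd.png

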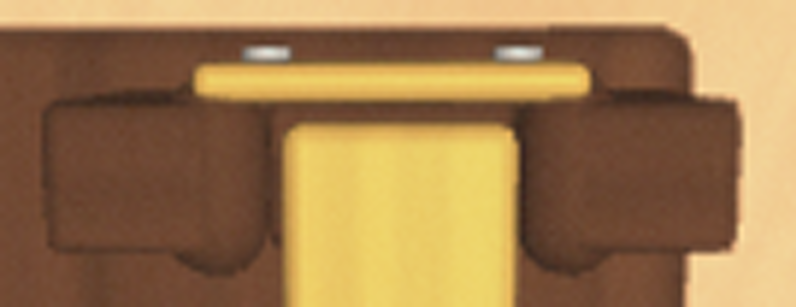

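Run:
```python
from h import *
import pickle
np.set_printoptions(precision=4,suppress=True)
d,(s,R,yaw)=pickle.load(open("w4.pkl","rb"))
f=lambda P:np.array(P)/5.9+[215,98]
U=onz(d,f([[45,101],[740,101],[736,250],[48,250]]),.057); Ut=(U-s["ee_pos"])@R
print("board",Ut,Ut.mean(0), np.linalg.norm(U[0]-U[1]),np.linalg.norm(U[0]-U[3]))
N=onz(d,f([[272,190],[530,190]]),.057);print("cheek inner",(N-s["ee_pos"])@R)
P=onz(d,f([[195,101],[590,101]]),.0565);print("stop plate inner face? ",(P-s["ee_pos"])@R)
B=onz(d,f([[283,124],[518,124]]),s["ee_pos"][2]-.1815);print("bar end",(B-s["ee_pos"])@R)
s,R,yaw=tool();print(s["ee_pos"],yaw,R[2])
```

```text
board [[ 0.2107  0.0627 -0.0276]
 [ 0.2108  0.0627  0.0276]
 [ 0.2108  0.051   0.0277]
 [ 0.2107  0.051  -0.0278]] [ 0.2107  0.0569 -0.    ] 0.0551856918979732 0.011699543405471398
cheek inner [[ 0.2107  0.0558 -0.0097]
 [ 0.2108  0.0558  0.011 ]]
stop plate inner face?  [[ 0.2112  0.0627 -0.0157]
 [ 0.2113  0.0627  0.0157]]
bar end [[ 0.1815  0.062  -0.0073]
 [ 0.1815  0.062   0.0084]]
[0.5587 0.3623 0.2675] 20.789511286879122 [-1.      0.0002  0.0011]
```

Call:
{"op": "jog_arm", "data": {"travel": [[0,-0.001,0],[0.003,-0.0005,0],[0.006,0,0],[0.006,0,0],[0.006,0,0],[0.005,0,0],[0.002,0,0],[0.001,0,0],[0,0,0],[0,0,0],[0,0,0]], "delta_rot": [[0,0,0],[0,0,0],[0,0,0],[0,0,0],[0,0,0],[0,0,0],[0,0,0],[0,0,0],[0,0,0],[0,0,0],[0,0,0]], "claw": [-1,-1,-1,-1,-1,-1,-1,-1,-1,-1,-1]}}

```text
clock: 7.83
ee_pos: [0.5592, 0.3609, 0.238]
orientation: [0.696, -0.128, 0.695, 0.128]
force: [-0.3, -0.1, -1.0]
grip_width: 0.0116
```

Run:
```python
from h import *
s,R,yaw=tool(); print(s["ee_pos"],yaw,s["grip_width"],s["clock"],R[2],s["force"],s["torque"])
d=cam("wrist"); crop(d,200,80,380,220,4,"pics/w5.png")
d=cam("side"); crop(d,220,120,340,240,5,"pics/s5.png")
s,R,yaw=tool(); print(s["ee_pos"],s["force"])
```

```text
[0.55920001 0.36085924 0.23795456] 20.789490247669544 0.011644292371588483 7.8333 [-9.99999943e-01  4.92993514e-05  3.33311858e-04] [-0.33484553 -0.10139095 -1.03140536] [-0.00330009 -0.04012573  0.03418281]
[0.55917298 0.36084629 0.23789968] [-0.44011373  0.0848251  -0.8996905 ]
```

View pics/w5.png

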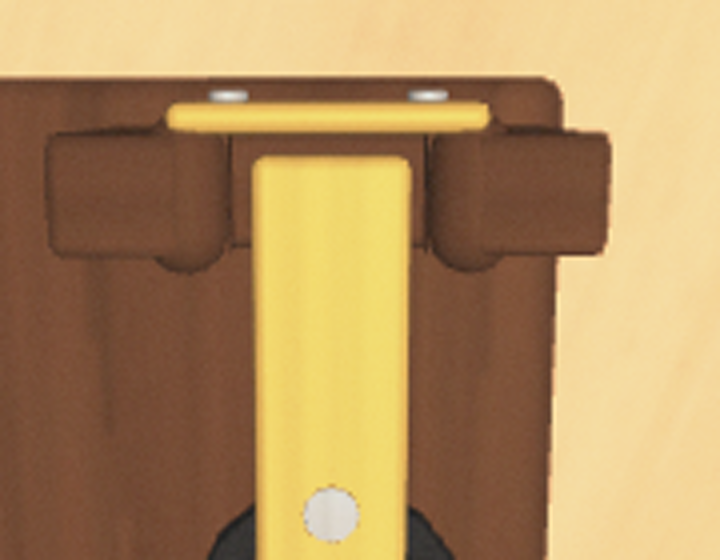

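View pics/s5.png

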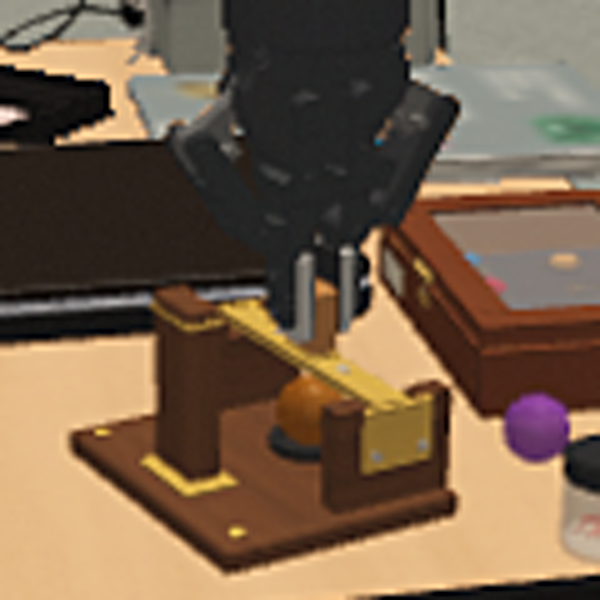

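Call:
{"op": "jog_arm", "data": {"travel": [[0.001,0,0],[0.001,0,0],[0.0005,0,0],[0.0005,0,0],[0,0,0],[0,0,0]], "delta_rot": [[0,0,0],[0,0,0],[0,0,0],[0,0,0],[0,0,0],[0,0,0]], "claw": [-1,-1,-1,-1,-1,-1]}}

```text
clock: 8.43
ee_pos: [0.5591, 0.3608, 0.2346]
orientation: [0.695, -0.128, 0.696, 0.128]
force: [0.2, -0.1, 0.2]
grip_width: 0.0114
```

Run:
```python
from h import *
s,R,yaw=tool(); print(s["ee_pos"],s["force"],s["torque"])
d=cam("wrist"); crop(d,200,80,380,220,4,"pics/w6.png")
d=cam("side"); crop(d,220,120,340,240,5,"pics/s6.png")
```

```text
[0.55914782 0.36082007 0.23464774] [ 0.15746912 -0.12121687  0.22706321] [-0.04878075  0.02332138  0.03451292]
```

View pics/s6.png

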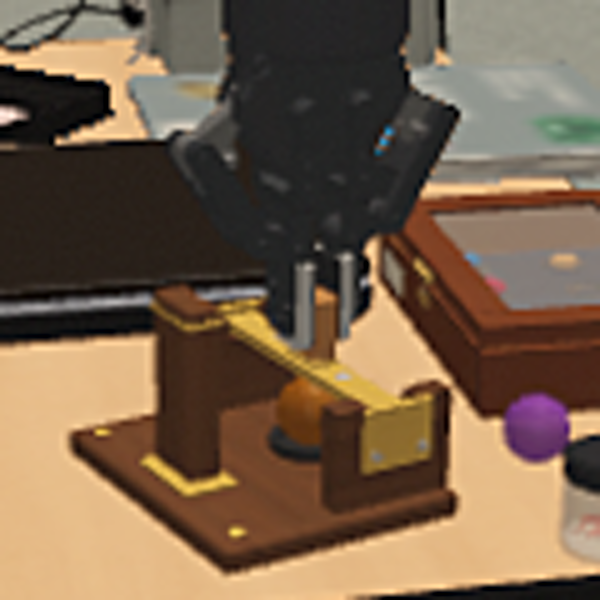

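Call:
{"op": "jog_arm", "data": {"travel": [[0.0005,0,0],[0,0,0],[0,0,0]], "delta_rot": [[0,0,0],[0,0,0],[0,0,0]], "claw": [-1,-1,-1]}}

```text
clock: 8.78
ee_pos: [0.5592, 0.3608, 0.2345]
orientation: [0.696, -0.128, 0.695, 0.128]
force: [-1.8, -0.4, 5.4]
grip_width: 0.0113
```

Call:
{"op": "jog_arm", "data": {"travel": [[0.0005,0,0],[0,0,0],[0,0,0]], "delta_rot": [[0,0,0],[0,0,0],[0,0,0]], "claw": [-1,-1,-1]}}

```text
clock: 9.03
ee_pos: [0.5592, 0.3608, 0.2345]
orientation: [0.696, -0.128, 0.695, 0.128]
force: [-4.2, -1.9, 13.3]
grip_width: 0.0113
```

Call:
{"op": "jog_arm", "data": {"travel": [[-0.0009,0,0],[0,0,0],[0,0,0],[0,0,0],[0,0,0],[0,0,0],[0,0,0],[0,0,0]], "delta_rot": [[0,0,0],[0,0,0],[0,0,0],[0,0,0],[0,0,0],[0,0,0],[0,0,0],[0,0,0]], "claw": [-1,-1,-0.7,-0.6,-0.4,-0.3,-0.3,-0.3]}}

```text
clock: 9.7
ee_pos: [0.5591, 0.3608, 0.2345]
orientation: [0.695, -0.128, 0.696, 0.128]
force: [0.8, 0.6, -0.3]
grip_width: 0.0303
```

Run:
```python
from h import *
s,R,yaw=tool(); print(s["ee_pos"],s["force"],s["grip_width"],s["clock"])
d=cam("wrist"); cv2.imwrite("pics/w7.png",cv2.resize(d["img"],None,fx=1.4,fy=1.4))
d=cam("side"); crop(d,220,120,340,240,5,"pics/s7.png")
```

```text
[0.55914156 0.36079389 0.23452299] [ 0.76764739  0.64008357 -0.27388996] 0.03033612475817268 9.7
```

View pics/w7.png

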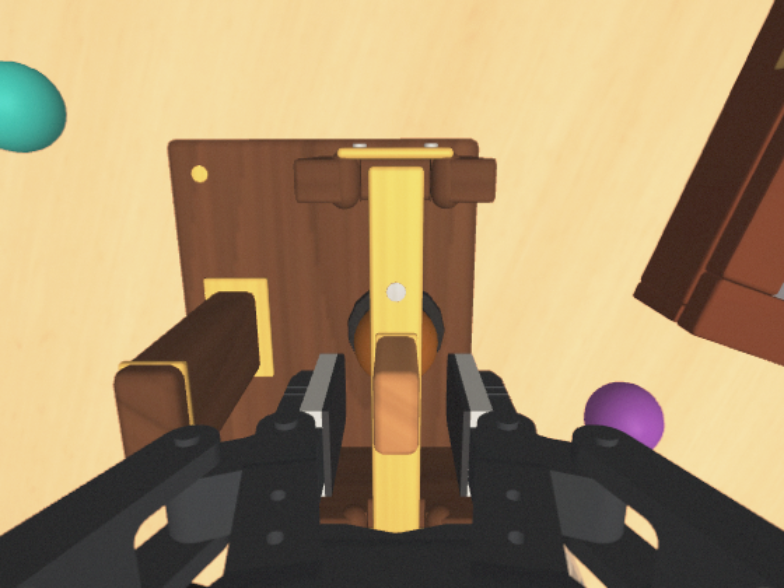

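View pics/s7.png

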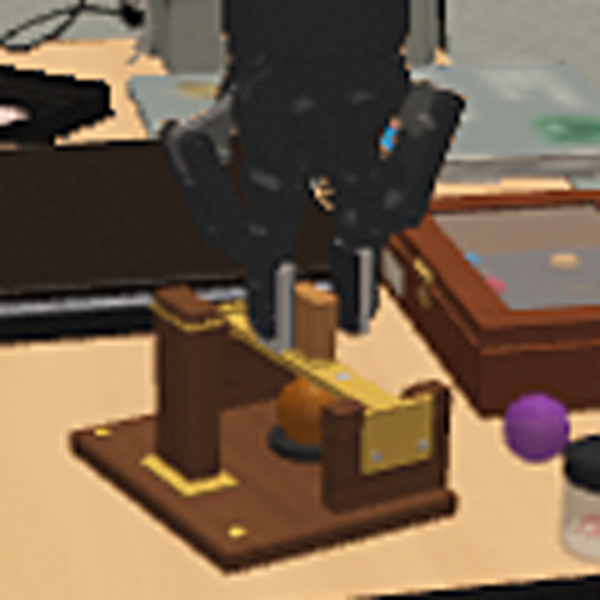

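Call:
{"op": "jog_arm", "data": {"travel": [[-0.005,0,0],[-0.015,0,0],[-0.02,0,0],[-0.02,0,0],[-0.02,0,0],[-0.01,0,0],[0,0,-0.01],[0,0,-0.02],[0,0,-0.02],[0,0,-0.01],[0,0,0],[0,0,0],[0,0,0]], "delta_rot": [[0,0,0],[0,0,0],[0,0,0],[0,0,0],[0,0,0],[0,0,0],[0,0,0],[0,0,0],[0,0,0],[0,0,0],[0,0,0],[0,0,0],[0,0,0]], "claw": [-0.3,-0.3,-0.3,-0.3,-0.3,-0.3,-0.3,-0.25,-0.2,-0.15,-0.1,-0.1,-0.1]}}

```text
clock: 10.88
ee_pos: [0.5036, 0.3397, 0.3245]
orientation: [0.696, -0.128, 0.695, 0.128]
force: [0.5, 0.9, -0.5]
grip_width: 0.0381
```

Run:
```python
from h import *
import pickle
s,R,yaw=tool(); print(s["ee_pos"],yaw,s["force"],s["grip_width"],s["clock"])
d=cam("wrist"); pickle.dump((d,(s,R,yaw)),open("w8.pkl","wb")); cv2.imwrite("pics/w8.png",cv2.resize(d["img"],None,fx=1.4,fy=1.4))
d=cam("side"); crop(d,220,120,340,240,5,"pics/s8.png")
```

```text
[0.50357255 0.33969562 0.32451585] 20.786408457701484 [ 0.5377537   0.94901129 -0.5180778 ] 0.03814087434206964 10.8833
```

View pics/w8.png

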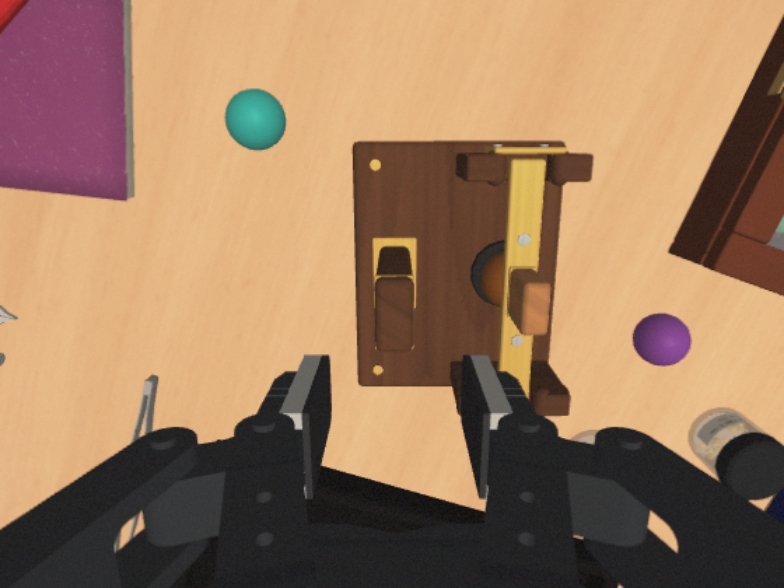

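View pics/s8.png

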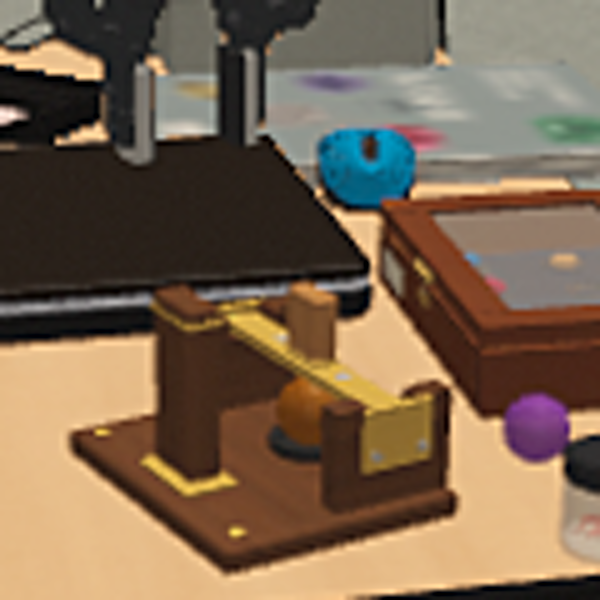

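Run:
```python
from h import *
import pickle
np.set_printoptions(precision=4,suppress=True)
d,(s,R,yaw)=pickle.load(open("w8.pkl","rb"))
H=onz(d,np.array([[376,277],[414,277],[414,350],[376,350]])/1.4,.091);Ht=(H-s["ee_pos"])@R;print(Ht,Ht.mean(0))
crop(d,320,95,430,300,2.9,"pics/w8c.png")
T=onz(d,np.array([[524,281],[550,281],[549,333],[526,333]])/1.4,.083);print("tab",((T-s["ee_pos"])@R),((T-s["ee_pos"])@R).mean(0))
```

```text
[[ 0.2335  0.0171 -0.0073]
 [ 0.2335  0.0171  0.0079]
 [ 0.2335 -0.0141  0.0082]
 [ 0.2335 -0.0141 -0.0076]] [0.2335 0.0015 0.0003]
tab [[ 0.2415  0.0134  0.054 ]
 [ 0.2415  0.0134  0.0648]
 [ 0.2415 -0.0096  0.0662]
 [ 0.2415 -0.0096  0.0564]] [0.2415 0.0019 0.0604]
```

View pics/w8c.png

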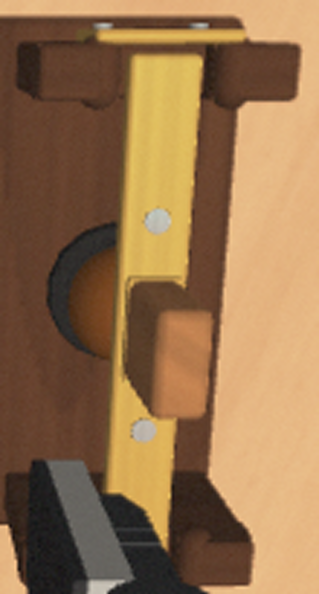

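Call:
{"op": "jog_arm", "data": {"travel": [[0.005,0.0015,0],[0.015,0,0],[0.02,0,0],[0.02,0,0],[0.02,0,0],[0.013,0,0],[0.006,0,0],[0.0025,0,0],[0,0,0],[0,0,0],[0,0,0],[0,0,0],[0,0,0],[0,0,0],[0,0,0],[0,0,0],[0,0,0]], "delta_rot": [[0,0,0],[0,0,0],[0,0,0],[0,0,0],[0,0,0],[0,0,0],[0,0,0],[0,0,0],[0,0,0],[0,0,0],[0,0,0],[0,0,0],[0,0,0],[0,0,0],[0,0,0],[0,0,0],[0,0,0]], "claw": [-0.1,-0.1,-0.1,-0.1,-0.1,-0.1,-0.1,-0.1,-0.1,-0.2,-0.3,-0.4,-0.5,-0.6,-0.7,-1,-1], "squeeze": 70}}

```text
clock: 12.4
ee_pos: [0.5025, 0.341, 0.2235]
orientation: [0.696, -0.128, 0.695, 0.128]
force: [-1.2, -0.2, 5.2]
grip_width: 0.0151
```

Run:
```python
from h import *
s,R,yaw=tool(); print(s["ee_pos"],yaw,s["force"],s["torque"],s["grip_width"],s["clock"])
d=cam("wrist"); cv2.imwrite("pics/w9.png",cv2.resize(d["img"],None,fx=1.4,fy=1.4))
d=cam("side"); crop(d,220,120,340,240,5,"pics/s9.png")
```

```text
[0.502535   0.34095236 0.22347624] 20.792494229240237 [-1.21773947 -0.24496908  5.21630216] [-0.19542443  0.29369895  0.01869384] 0.015149726783404845 12.4
```

View pics/w9.png

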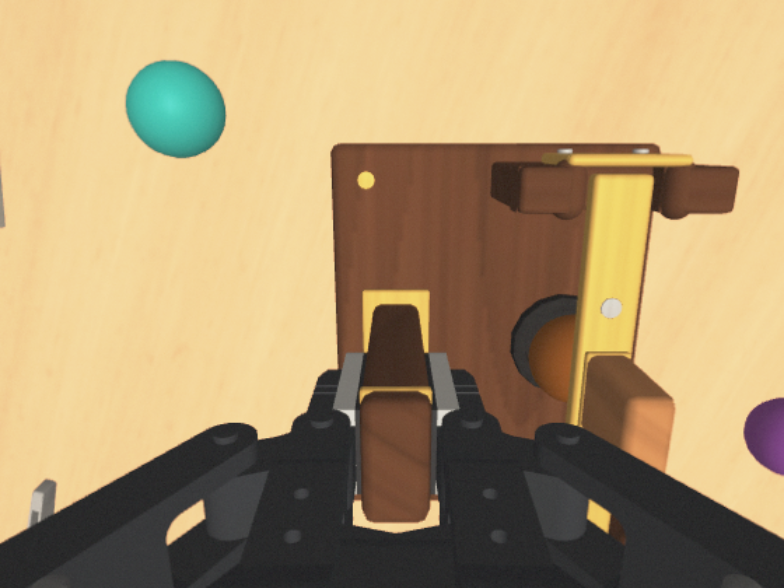

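View pics/s9.png

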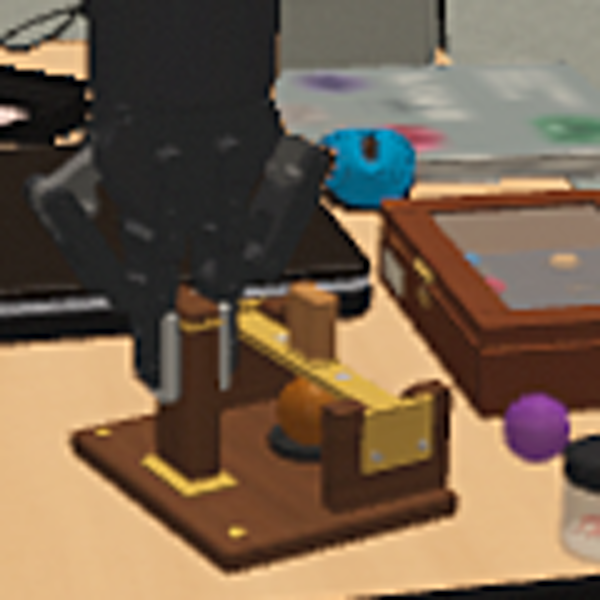

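Call:
{"op": "jog_arm", "data": {"travel": [[-0.0005,0,0],[-0.001,0,0],[-0.002,0,0],[-0.003,0,0],[-0.004,0,0],[-0.004,0,0],[-0.003,0,0],[-0.002,0,0],[-0.001,0,0],[0,0,0],[0,0,0],[0,0,0]], "delta_rot": [[0,0,0],[0,0,0],[0,0,0],[0,0,0],[0,0,0],[0,0,0],[0,0,0],[0,0,0],[0,0,0],[0,0,0],[0,0,0],[0,0,0]], "claw": [-1,-1,-1,-1,-1,-1,-1,-1,-1,-1,-1,-1], "squeeze": 90}}

```text
clock: 13.5
ee_pos: [0.5025, 0.3409, 0.2434]
orientation: [0.695, -0.128, 0.696, 0.128]
force: [-0.1, 0.6, -4.1]
grip_width: 0.0153
```

Run:
```python
from h import *
s,R,yaw=tool(); print(s["ee_pos"],yaw,s["force"],s["torque"],s["grip_width"],s["clock"],R[2])
d=cam("wrist"); cv2.imwrite("pics/w10.png",cv2.resize(d["img"],None,fx=1.4,fy=1.4))
d=cam("side"); crop(d,220,120,340,240,5,"pics/s10.png")
```

```text
[0.50247354 0.34090281 0.24340406] 20.791109870395164 [-0.05256344  0.62421999 -4.11409885] [-0.080636    0.13233618 -0.03941225] 0.015270142955341818 13.5 [-9.99999933e-01 -1.46633026e-04 -3.35633954e-04]
```

View pics/w10.png

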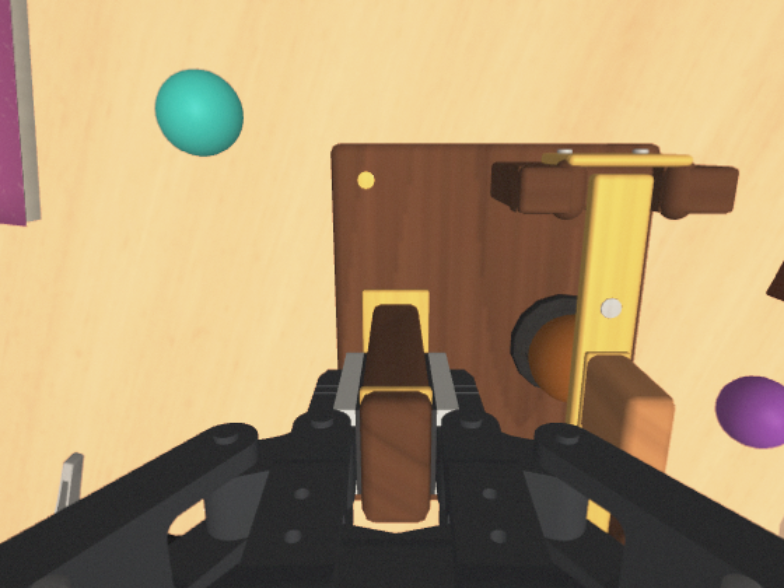

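View pics/s10.png

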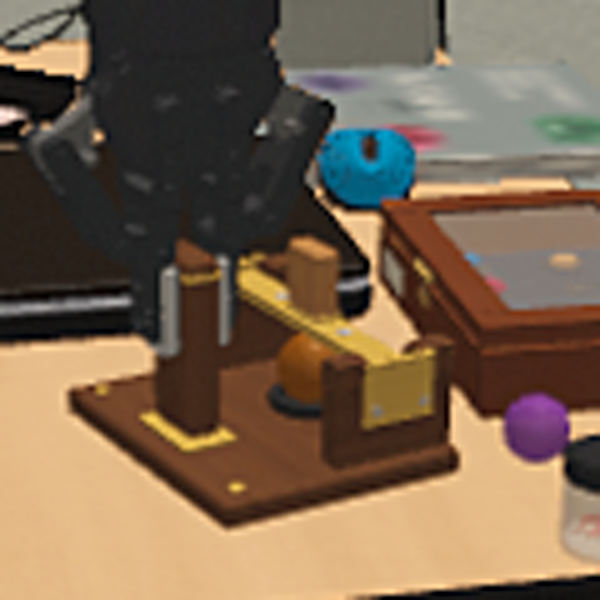

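Call:
{"op": "jog_arm", "data": {"travel": [[-0.001,0,0],[-0.003,0,0],[-0.005,0,0],[-0.007,0,0],[-0.009,0,0],[-0.01,0,0],[-0.01,0,0],[-0.01,0,0],[-0.009,0,0],[-0.007,0,0],[-0.005,0,0],[-0.003,0,0],[-0.001,0,0],[0,0,0],[0,0,0],[0,0,0]], "delta_rot": [[0,0,0],[0,0,0],[0,0,0],[0,0,0],[0,0,0],[0,0,0],[0,0,0],[0,0,0],[0,0,0],[0,0,0],[0,0,0],[0,0,0],[0,0,0],[0,0,0],[0,0,0],[0,0,0]], "claw": [-1,-1,-1,-1,-1,-1,-1,-1,-1,-1,-1,-1,-1,-1,-1,-1]}}

```text
clock: 14.93
ee_pos: [0.5025, 0.3409, 0.3232]
orientation: [0.695, -0.128, 0.696, 0.127]
force: [-0.1, 0.8, -4.1]
grip_width: 0.015
```

Call:
{"op": "jog_arm", "data": {"travel": [[0,-0.001,-0.0003],[0,-0.003,-0.001],[0,-0.005,-0.0015],[0,-0.007,-0.002],[0,-0.009,-0.003],[0,-0.011,-0.0035],[0,-0.013,-0.004],[0,-0.013,-0.004],[0,-0.013,-0.004],[0,-0.013,-0.004],[0,-0.013,-0.004],[0,-0.013,-0.004],[0,-0.013,-0.004],[0,-0.013,-0.004],[0,-0.011,-0.0035],[0,-0.009,-0.003],[0,-0.007,-0.002],[0,-0.005,-0.0015],[0,-0.003,-0.001],[0,-0.001,0]], "delta_rot": [[0,0,0],[0,0,0],[0,0,0],[0,0,0],[0,0,0],[0,0,0],[0,0,0],[0,0,0],[0,0,0],[0,0,0],[0,0,0],[0,0,0],[0,0,0],[0,0,0],[0,0,0],[0,0,0],[0,0,0],[0,0,0],[0,0,0],[0,0,0]], "claw": [-1,-1,-1,-1,-1,-1,-1,-1,-1,-1,-1,-1,-1,-1,-1,-1,-1,-1,-1,-1]}}

```text
clock: 16.6
ee_pos: [0.5142, 0.1569, 0.3236]
orientation: [0.695, -0.128, 0.696, 0.128]
force: [-0.4, -0.1, -3.0]
grip_width: 0.015
```

Run:
```python
from h import *
s,R,yaw=tool(); print(s["ee_pos"],yaw,s["force"],s["torque"],s["grip_width"],s["clock"],R[2]); print("sphere est",s["ee_pos"]+.06*R[:,2])
d=cam("wrist"); cv2.imwrite("pics/w11.png",cv2.resize(d["img"],None,fx=1.4,fy=1.4))
d=cam("side"); crop(d,180,80,460,330,2.6,"pics/s11.png")
```

```text
[0.51424647 0.15685715 0.32357346] 20.78398658222086 [-0.42047152 -0.13463413 -2.95346016] [-0.06121141  0.09837339  0.02636921] 0.015033549170837978 16.6 [-9.99999988e-01 -2.88549326e-05 -1.51043453e-04]
sphere est [0.57034196 0.17814789 0.3235644 ]
```

View pics/w11.png

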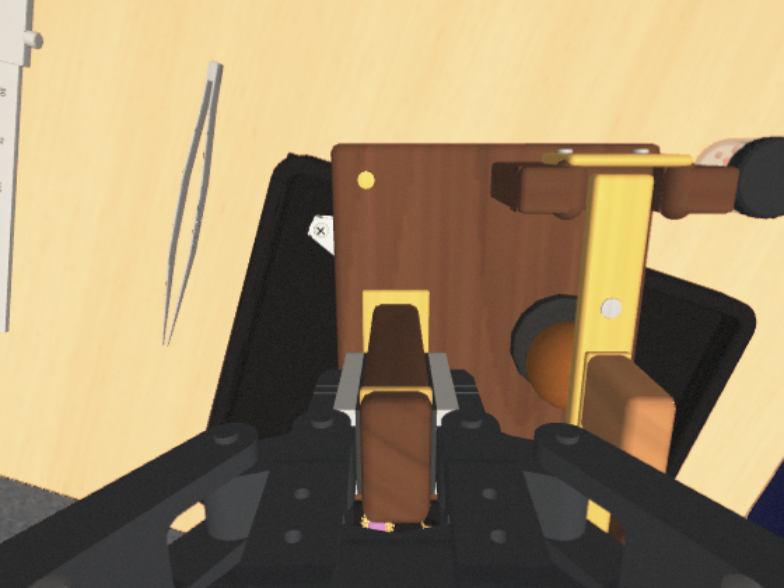

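View pics/s11.png

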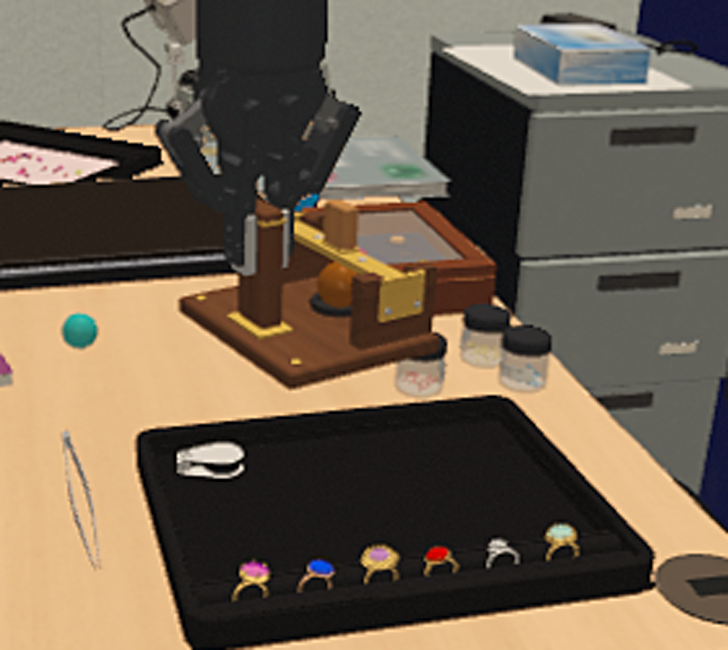

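Call:
{"op": "jog_arm", "data": {"travel": [[0,-0.001,0],[0,-0.003,-0.001],[0,-0.005,-0.0015],[0,-0.008,-0.0025],[0,-0.01,-0.003],[0,-0.01,-0.003],[0,-0.01,-0.003],[0,-0.01,-0.003],[0,-0.009,-0.0025],[0,-0.007,-0.002],[0,-0.005,-0.0015],[0,-0.003,-0.001],[0,-0.001,0],[0,0,0],[0,0,0],[0,0,0],[0,0,0],[0,0,0],[0,0,0],[0,0,0]], "delta_rot": [[0,0,0],[0,0,0],[0,0,0],[0,0,0],[0,0,0],[0,0,0],[0,0,0],[0,0,0],[0,0,0],[0,0,0],[0,0,0],[0,0,0],[0,0,0],[0,0,0],[0,0,0],[0,0,0],[0,0,0],[0,0,0],[0,0,0],[0,0,0]], "claw": [-1,-1,-1,-1,-1,-1,-1,-1,-1,-1,-1,-1,-1,-1,-1,-1,-1,-1,-1,-1]}}

```text
clock: 18.37
ee_pos: [0.5209, 0.072, 0.3236]
orientation: [0.695, -0.128, 0.696, 0.128]
force: [0.0, 0.8, -2.4]
grip_width: 0.0149
```

Run:
```python
from h import *
s,R,yaw=tool(); print(s["ee_pos"],yaw,s["force"],s["grip_width"],s["clock"],R[2],abs(s["dq"]).max()); print("sphere est",s["ee_pos"]+.06*R[:,2], "underside",s["ee_pos"][2]-.2234)
d=cam("wrist"); cv2.imwrite("pics/w12.png",cv2.resize(d["img"],None,fx=1.4,fy=1.4))
d=cam("side"); crop(d,180,80,460,330,2.6,"pics/s12.png")
d=cam("top"); cv2.imwrite("pics/t12.png",d["img"])
```

```text
[0.52087968 0.07201507 0.32360149] 20.796387483693874 [ 2.33953649e-03  7.88920551e-01 -2.37022881e+00] 0.014898278487526978 18.3667 [-9.99999993e-01 -1.00332154e-04 -5.63313822e-05] 0.003695075663234608
sphere est [0.57697057 0.09331795 0.32359811] underside 0.10020148877510865
```

View pics/w12.png

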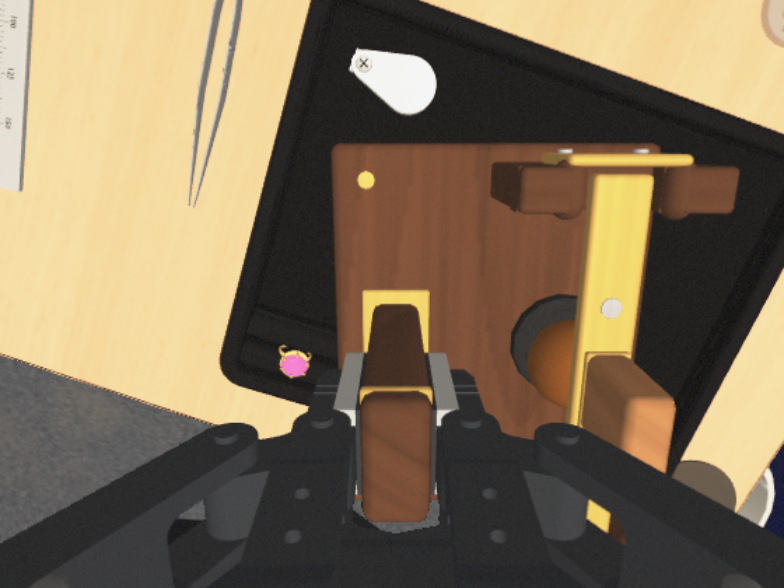

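View pics/s12.png

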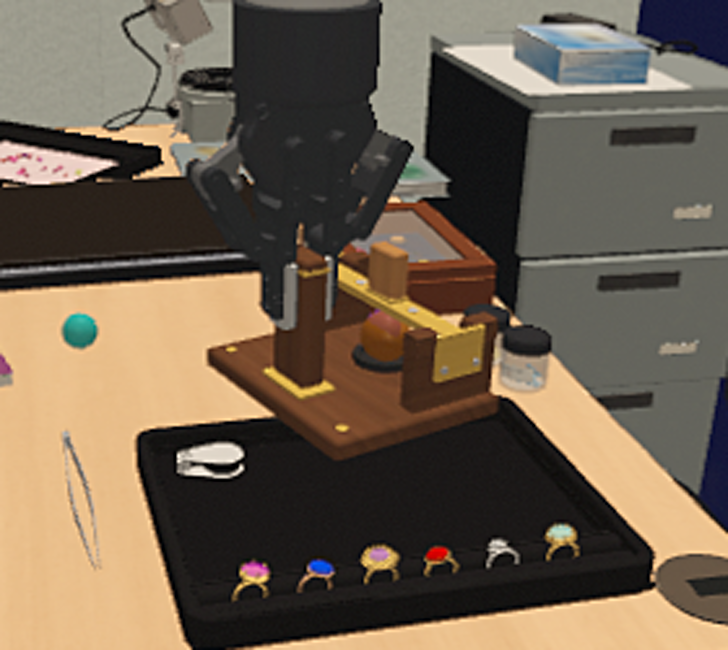

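View pics/t12.png

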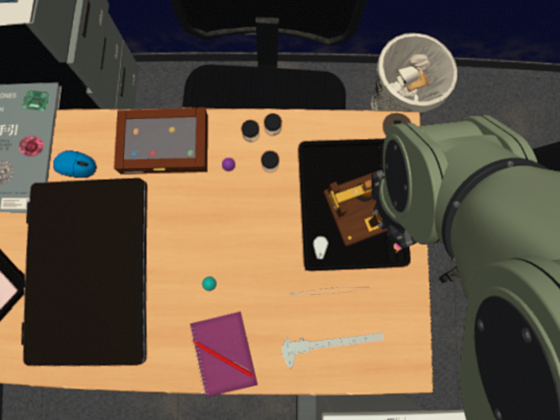

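```bash
python3 -c "
from station import robot
print(robot.job_done())"
```

```text
the job is handed in; nothing more can be done
None
```

The keeper bar is seated and released in both notches, and the carrier is held still and level over the black tray. I handed the job in at 18.5 s; no verdict is reported.

**What I did**
- I picked the bar up by its tab, turned it to the carrier's heading of about 20.8°, and centred it over the notches with two wrist-camera measurements.
- I lowered it until it touched the notch floors, then backed off about 1 mm and opened the fingers. That contact peaked at 13 N, more than I intended. The bar sits 3 mm above the sphere once in the notches, so none of it should have reached the sphere.
- I gripped the wooden upright at 90 N, lifted the carrier level, and moved it over the tray with gentle speed-up and slow-down.

**Last checks**
- **Position:** the sphere is at about (0.577, 0.093), within a millimetre of my tray-centre estimate. That estimate came from the tray corners in the top camera picture, good to a few millimetres.
- **Height and tilt:** the underside is about 100 mm above the desk, worked out from the tool height. The tool is vertical to better than 0.1°, and the carrier had not shifted in the grip between pictures.
- **Stillness:** joint speeds are near zero.
- **Sphere and bar:** the last pictures show the sphere in its cup and the bar in its notches, clear of the fingers.
- **Other items:** the loupe, tweezers and jars are where they were.

One reading disagreed: the vertical force drifted from -4.1 N to -2.4 N while I carried the carrier. The pictures show nothing lost, so I put it down to sensor drift.

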